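Offer up the flip-down target board to its hinge

ROBOT

A 6-joint arm with a two-finger parallel gripper is mounted at the origin on the work surface. World frame = base frame: x ahead of the robot, y to its left, z up, the work surface at z = 0. Lengths are in mm, angles in rad, forces in N, time in s.
With the tool pointing down it reaches from about 325 to 750 mm from the base axis. Payload 7.6 kg.
Tool frame: the origin (TCP) lies midway between the tips of the shut fingers; the grasp point (between the pads) lies 19 mm behind it; z points along the fingers, y is the line along which they close (so a half turn about z gives the same grasp; the last joint's range is limited). The gripper opens to 85 mm and grips with 20 to 120 N. Pads are 22 mm wide; open, the fingers measure 114 mm over their backs; the gripper's body (76 mm by 85 mm) begins 54 mm behind the grasp point. The pads swing forward as they close: fully open they stand 13 mm farther back than shut.
Start: joints at [-0.07, 0.052, 1.401, -0, 1.689, -0.07], TCP at [525.02, 0.022, 231.323] pointing down, gripper open.
Joint ranges: [-2.9, 2.9], [-0.91, 2.17], [0.12, 2.37], [-1.06, 4.2], [0.26, 2.73], [-2.93, 2.93]. Speed limits (rad/s): [2.57, 2.57, 3.01, 3.14, 3.14, 3.14].

INTERFACE

Orientations are given as [roll, pitch, yaw] about the fixed x, y, z axes, in that order (R = Rz(yaw) Ry(pitch) Rx(roll)).
In Python, from cell import sensors, eyes, ctrl, find_in, outline_of gives the robot as it stands.
- The arm moves only by the tool apply_moves, never from a script. Its argument "steps" is a list of rows, each an object of numbers: "tx", "ty", "tz": the shift along the tool's x, y, z scaled (see below); "spin": the turn about the tool's z scaled (see below). A call has 1 to 12 rows; each row is the pose to reach, as a shift and turn from the pose commanded when the call began, along the tool's axes at that moment; what a row does not reach only later rows make up. The controller multiplies each number of a shift by 0.5 m and each number of a turn by pi/2 rad. A row lasts 1/8 s, in which the tool goes at most 62.5 mm and 10.7 degrees, less where a joint would pass 70% of its speed; a pose out of reach is approached as far as the arm can. A call with a number of a shift or a turn outside -1 to 1 is refused whole. A call with a gripper value outside its range is refused whole. "claw" is the finger opening in mm, from 0 to 85.4, set as the call begins (left out, the last holds). The fingers move at their own pace and stop on an object; the grip force is fixed at half the most. Time passes only in rows, so rows that repeat a pose let the fingers close. It gives the time, the measured TCP pose, the force, the opening and the grip force at its end, in the units of the state.
- sensors.get_obs(): the state, without advancing time (a new reading comes with each control period).
- eyes.camera(name): name is "scene" or "side" or "wrist"; returns the picture (400x640x3 uint8, red, green, blue); there is no depth.
- eyes.camera_info(name): a dict with "fx", "fy", "cx", "cy" (pixels), "R" (3x3) and "t" (3): a world point X has camera coordinates R X + t; the wrist camera has in their place "T_tool_cam" (4x4, takes a point from camera to tool coordinates, whose origin is the TCP and whose axes are the flange's). Camera axes: x right, y down, z forward; pixel columns grow to the right and rows downward; lengths in mm; the calibration is good to about 2 mm. A picture is of the moment at which its call begins: read the wrist's pose just before it. camera_info takes no time and is no camera call.
- ctrl.sign_off(): hands the job in; it is judged then, once.
Trained networks look in the newest picture that a camera, given by its name, has taken for a name from the list of things; names that differ only in an ending like _2 or _b are one class to them, and where a whole thing is asked for, a point or a joint stands for the part that bears it (a point fixed in the world has none). Each returns a list of dicts, best first, with "score" (0 to 1); they miss things now and then, are a little off and sometimes report something else, mostly with a low value. They report only what shows in the picture. A call takes as long as a camera call.
- find_in(camera, name): "centre" ([column, row] in pixels, amid what is visible of it).
- outline_of(camera, name): "pixels" (400x640 bool, what is visible of it) and "centre" ([column, row] in pixels, amid what is visible of it).
The state is a dict: "time": time; "joint_pos": joint angles; "joint_velocities": joint speeds; "joint_efforts": joint torques, N m; "position": TCP position; "tcp_rot": TCP orientation; "force": force on the tool from outside, world axes, zero at the start; "moment": the same for the moment, N m; "finger_gap": finger opening in mm; "grip_force": force on a finger pad.
Only numpy, scipy, OpenCV 4.12 (cv2) and the standard library are available. Lean on these libraries where they do the work, as an engineer would, in place of code of your own. Each camera call takes 0.05 s, during which the arm holds its last target. There are 200 camera calls.

TASK

Clear the paster jar off the wooden target holder: stand it upright in the middle of the round cork mat and let go, without tipping it over. Then lift the target board that has the steel hinge leaf out of the rack and lower it, hinge leaf facing the holder's long deck, until its knuckle beds fully down in the holder's groove between the two fixed knuckles and the holes line up; finish while still gripping the board, held upright and lined up like that, so that the hinge pin can be pushed through. Leave the pin, the marker, the ear defenders and the small board alone.

Things in the scene. Friction and masses are not known exactly. Their poses are not given: they have to be found in the camera images.
- jar_center (a point): Screw-top jar of target pasters: upright cylinder 54 mm across, 66 mm high, about 160 g, standing at the start on the holder's long deck behind its hinge. The point is its centre, 33 mm above its underside; z is its own axis, up.
- mat_top (a point): Round cork mat, 92 mm across and 4 mm thick, fixed on the table. The point is the centre of its upper face.
- holder_axis (a point): Middle of the hinge axis of the target holder, 32 mm above the table. x runs level along the long deck, y along the hinge axis, z up. Two fixed steel knuckles, 20 mm thick, 25 mm long, 9 mm holes, lie in a groove along y (22 mm wide, 8 mm deep) from y 28 to 53 and -28 to -53 mm: 56 mm clear between them. Their leaf, 3 mm thick, lies on the deck from x 3 to 40 mm (14 to 40 between the knuckles).
- holder_deck (a point): Target holder: a wooden base 200 by 200 mm, 30 mm high, fixed on the table. The point lies on its top, in the long deck behind the hinge, 90 mm along x from the hinge axis; axes as for holder_axis. The base reaches 140 mm towards -x (past the hinge) and 60 mm towards +x from here.
- board_center (a point): Target board: upright plywood 12 mm thick (x), 160 mm wide (y), 150 mm high; about 340 g with its fittings. Paper target card on its front (-x), steel hinge leaf low on its back (+x). The point is the middle of the plywood; the top edge is 75 mm above. It starts upright in the rack's +x slot, hinge down; grip it across its 12 mm at the middle of the top edge. Axes as for board_knuckle.
- board_knuckle (a point): Middle of the hole of the one steel knuckle under the board's foot: 20 mm in diameter, 52 mm long, 9 mm hole, rims chamfered 2 mm. x points out of the board's back, y along the hole, z up the board. board_center is at x -7.5, z +89 mm from here, the plywood's lower edge at z +14. Bedded in the groove, its hole is level with the fixed ones and this point meets holder_axis.
- rack: Wooden rack fixed on the table, 180 mm wide (y): two slotted cleats, 30 mm wide, at y -68 and +68 mm. Origin on the table under the middle of the board's slot; slots run along y. Slot floors are 40 mm and cleat tops 68 mm above the table; slots are 16 mm wide. A second slot at x = -65 mm holds the small board. The board's knuckle hangs free between the cleats.
- small_board_center (a point): Small plain board without hinge, 10 mm thick, 150 mm wide, 85 mm high, in the rack's other slot; the point is its centre, its top 125 mm above the table. Leave alone.
- pin: Hinge pin: steel rod 8 mm thick, 124 mm long (y) with a 30 mm bent end, lying on the table near the robot. Origin under its middle. Leave alone.
- marker: Marker pen, 135 mm long, 17 mm thick, lying on the table to the robot's right. Leave alone.
- ear_defenders: Ear defenders lying on the table beyond the work: two round cups 72 mm across and a head band. Origin under the middle between the cups. Leave alone.

How it is judged (in metres and radians):
On the way, in this order (a step that is already met when the one before it is completed fails the run):
1. the jar stands upright on the cork mat, released, while the board is still away from the holder (horizontal distance between jar_center and mat_top below 0.018 m and z of jar_center in the frame of mat_top below 0.038 m and angle between jar_center's own z axis and vertical below 0.1 rad and contact force between the fingers and jar below 0.1 N and distance between board_knuckle and holder_axis above 0.12 m), for 0.2 s.
2. the board is lifted out of the rack in the gripper (contact force between the fingers and board above 2 N and contact force between board and rack below 0.1 N and contact force between board and holder below 0.1 N and height (world z) of board_knuckle above 0.06 m), for 0.1 s.
At the end, for the whole second after the job is handed in: The gripper holds the upright board (tilt under 0.12 rad), leaf towards the deck, its knuckle between the fixed ones with the hole on the hinge axis within 2.5 mm fore-aft and up-down (4 mm along it, 0.06 rad), at rest; the jar stands upright on the mat within 18 mm of its centre, released (x of board_knuckle in the frame of holder_axis between -0.0025 and 0.0025 m and z of board_knuckle in the frame of holder_axis between -0.0025 and 0.0025 m and y of board_knuckle in the frame of holder_axis between -0.004 and 0.004 m and angle between the y axis of board_knuckle and the y axis of holder_axis, either way round below 0.06 rad and angle between board_knuckle's own z axis and vertical below 0.12 rad and x of holder_deck in the frame of board_knuckle above 0.05 m and contact force between the fingers and board above 3 N and linear speed of board below 0.02 m/s and angular speed of board below 0.15 rad/s and horizontal distance between jar_center and mat_top below 0.018 m and z of jar_center in the frame of mat_top below 0.038 m and angle between jar_center's own z axis and vertical below 0.1 rad and contact force between the fingers and jar below 0.1 N); the arm keeps its last pose, push and grip.
It fails at once if the jar is tipped over (angle between jar_center's own z axis and vertical above 0.6 rad).
It fails at once if the small board, hinge pin, marker or ear defenders are moved more than 30 mm (distance of any of small_board_center, pin, marker, ear_defenders from where it was at the start of the episode above 0.03 m).
It also fails if it takes over 58 s, if anything falls off the work surface, if the arm or the gripper's body presses on something with over 40 N, if the wrist force passes 120 N, or if a joint passes its speed limit or range.

## Working session

There is one attempt and no reset: what is moved stays moved. The work goes in short steps, Python scripts to look and compute and a tool call to move; the robot and the scene stay as the last step left them, time stands still between calls to the robot, and variables do not carry over. Pictures are saved under pics/ and viewed, at most 10 in all, crops included, and the job is handed in when it is done.

Besides the shell and the picture viewer there is one more tool, called after "Emit:" as a command line: name --argument value ..., lists and objects as JSON in quotes. apply_moves: Moves the arm, as the interface text tells. Its arguments: {"type":"object","properties":{"steps":{"type":"array","items":{"type":"object","properties":{"tx":{"type":"number"},"ty":{"type":"number"},"tz":{"type":"number"},"spin":{"type":"number"}}}},"claw":{"type":"number"}},"required":["steps"]}

```bash
mkdir -p pics; ls; cat > h.py <<'E'
import numpy as np, cv2
from cell import sensors, eyes, ctrl, find_in, outline_of
from scipy.spatial.transform import Rotation as Ro
def cam(name):
    i=eyes.camera_info(name)
    if name!="wrist": return i, np.array(i["R"]),np.array(i["t"])
    o=sensors.get_obs(); T=np.eye(4); T[:3,:3]=Ro.from_euler('xyz',o["tcp_rot"]).as_matrix(); T[:3,3]=o["position"]
    W=np.linalg.inv(T@np.array(i["T_tool_cam"])); return i,W[:3,:3],W[:3,3]
def plane(c,px,z):
    i,R,t=c; px=np.atleast_2d(np.array(px,float))
    d=np.c_[(px[:,0]-i["cx"])/i["fx"],(px[:,1]-i["cy"])/i["fy"],np.ones(len(px))]@R
    o=-R.T@t; return o+d*((z-o[2])/d[:,2])[:,None]
def proj(c,X):
    i,R,t=c; X=np.atleast_2d(np.array(X,float))@R.T+t
    return np.c_[X[:,0]/X[:,2]*i["fx"]+i["cx"],X[:,1]/X[:,2]*i["fy"]+i["cy"]]
def snap(name,f):
    c=cam(name); im=eyes.camera(name); cv2.imwrite("pics/"+f,im[:,:,::-1]); return c,im
E
python3 - <<'E'
from h import *
np.set_printoptions(precision=1,suppress=True)
o=sensors.get_obs();print(o["tcp_rot"],o["finger_gap"],o["time"])
Z=dict(jar_center=33,mat_top=4,holder_axis=32,holder_deck=30,board_center=115,board_knuckle=26,rack=50,small_board_center=82,pin=4,marker=8,ear_defenders=30)
ims=[]
for n in ("scene","side","wrist"):
    c,im=snap(n,n+"0.png"); ims.append(im)
    print(n,-c[1].T@c[2], c[1][2])
    for k,z in Z.items():
        r=find_in(n,k)
        if r: print(k,round(r[0]["score"],2),np.array(r[0]["centre"]),plane(c,r[0]["centre"],z)[0])
E
```

```text
pics
[-3.1 -0.   1.6] 85.31970449889128 0.0
scene [1521.1 -472.3  765.1] [-0.8  0.3 -0.6]
jar_center 0.73 [445.7 174.2] [545.2 347.3  33. ]
mat_top 0.71 [357.8 210.3] [587.9  -3.3   4. ]
holder_axis 0.92 [424.8 181.7] [558.5 255.9  32. ]
holder_deck 0.76 [427.  178.6] [541.7 275.5  30. ]
board_center 0.77 [272.5 178.9] [ 481. -243.  115.]
board_knuckle 0.79 [271.8 180.5] [ 347.9 -216.6   26. ]
rack 0.71 [268.7 212.1] [ 554.3 -280.1   50. ]
pin 0.54 [325.4 180.9] [386.8 -34.3   4. ]
marker 0.5 [189.7 205.9] [ 369.4 -497.9    8. ]
ear_defenders 0.89 [390.2 242. ] [786.3   0.4  30. ]
side [-121.2 -817.5  834. ] [ 0.6  0.6 -0.6]
jar_center 0.92 [215.3 147.1] [582.5 374.8  33. ]
mat_top 0.72 [218.  147.8] [612.1 408.2   4. ]
holder_axis 0.66 [211.1 171.1] [494.1 266.6  32. ]
holder_deck 0.65 [214.7 170.5] [505.5 264.8  30. ]
board_center 0.97 [335.2 224.8] [ 517.4 -231.   115. ]
board_knuckle 0.59 [334.6 228.2] [ 585.3 -167.2   26. ]
rack 0.69 [321.2 276.5] [ 421.7 -284.9   50. ]
small_board_center 0.97 [312.9 254.6] [ 433.4 -244.4   82. ]
pin 0.66 [239.3 235.9] [397.5  -3.1   4. ]
marker 0.55 [373.4 356.6] [ 373.6 -487.7    8. ]
ear_defenders 0.63 [358.8 173.1] [821.4 -37.3  30. ]
wrist [525.3  79.5 373.6] [ 0.  -0.3 -1. ]
mat_top 0.61 [374.3 159.5] [581.4   8.3   4. ]
holder_deck 0.59 [302.4 363.9] [ 503.6 -230.6   30. ]
board_center 0.9 [300.4 366.9] [ 507.1 -157.2  115. ]
board_knuckle 0.98 [299.1 361.4] [ 499.5 -230.6   26. ]
rack 0.62 [271.7 335.8] [ 472.3 -175.2   50. ]
small_board_center 0.67 [237.6 370.6] [ 441.3 -191.9   82. ]
pin 0.68 [190.8 168.8] [388.7  -1.4   4. ]
ear_defenders 0.73 [581.5 165. ] [779.9   7.7  30. ]
```

View pics/scene0.png

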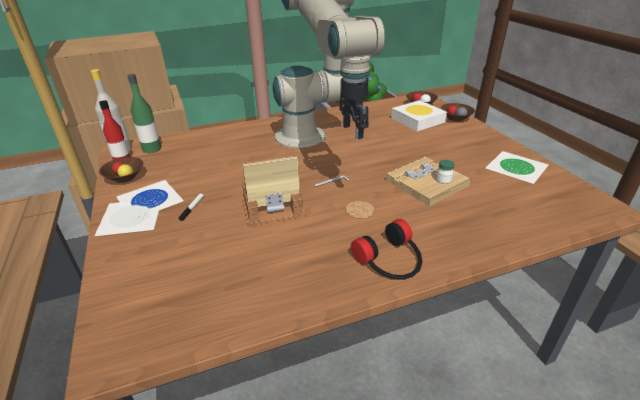

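View pics/side0.png

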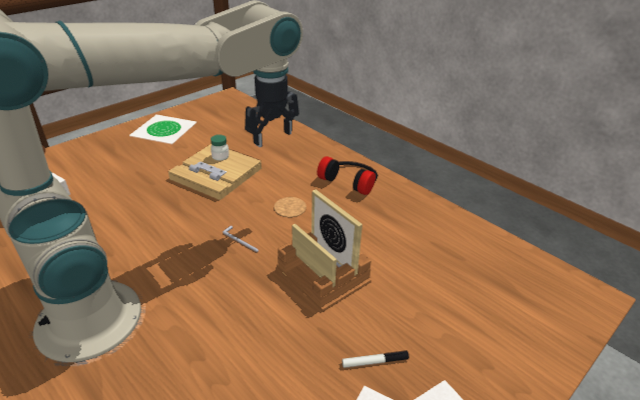

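Scene camera: jar at (446,174) on the holder at (425,180), mat (358,210), rack and board (272,185). The side camera agrees. I'll move the wrist camera over the holder for a closer look.

Emit:
apply_moves --steps '[{"tx": 0.12,"ty": 0.0,"tz": -0.05},{"tx": 0.24,"ty": 0.02,"tz": -0.08},{"tx": 0.36,"ty": 0.03,"tz": -0.1},{"tx": 0.46,"ty": 0.03,"tz": -0.1},{"tx": 0.46,"ty": 0.03,"tz": -0.1},{"tx": 0.46,"ty": 0.03,"tz": -0.1}]'

```text
$.steps[0]: bad value
```

```bash
python3 - <<'E'
from h import *
np.set_printoptions(precision=1,suppress=True)
c,im=snap("wrist","wrist1.png")
print(-c[1].T@c[2],sensors.get_obs()["position"])
for k,z in dict(jar_center=63,mat_top=4,holder_axis=36,holder_deck=30).items():
    r=outline_of("wrist",k)
    for q in r[:2]: print(k,round(q["score"],2),np.array(q["centre"]),plane(c,q["centre"],z)[0])
E
```

```text
[525.3  79.5 373.6] [525.    0.  231.3]
mat_top 0.96 [374.2 156.6] [581.1  11.4   4. ]
holder_deck 0.36 [579.8 163.5] [777.9   9.2  30. ]
```

View pics/wrist1.png

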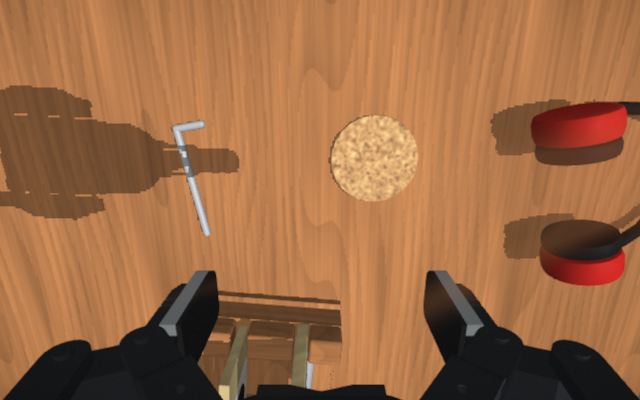

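The arm hasn't moved because the call was refused. The picture does show the mat well, centred at (374,157), about (581,11). I'll retry with all four fields filled in.

Emit:
apply_moves --steps '[{"tx": 0.12,"ty": 0.01,"tz": -0.05,"spin": 0},{"tx": 0.24,"ty": 0.02,"tz": -0.08,"spin": 0},{"tx": 0.36,"ty": 0.03,"tz": -0.1,"spin": 0},{"tx": 0.46,"ty": 0.03,"tz": -0.1,"spin": 0},{"tx": 0.46,"ty": 0.03,"tz": -0.1,"spin": 0},{"tx": 0.46,"ty": 0.03,"tz": -0.1,"spin": 0}]'

```text
time: 2.8
position: [540.0, 229.8, 281.1]
tcp_rot: [-3.141, 0.0, 1.571]
force: [-0.1, 0.2, -1.1]
finger_gap: 85.4
grip_force: 0.0
```

```bash
python3 - <<'E'
from h import *
np.set_printoptions(precision=1,suppress=True)
c,im=snap("wrist","wrist2.png")
print(-c[1].T@c[2])
for k,z in dict(jar_center=63,mat_top=4,holder_axis=36,holder_deck=30).items():
    r=outline_of("wrist",k)
    for q in r[:2]: print(k,round(q["score"],2),np.array(q["centre"]),plane(c,q["centre"],z)[0])
E
```

```text
[540.4 309.4 423.3]
jar_center 0.9 [350.2  68.8] [568.2 326.3  63. ]
mat_top 0.92 [348.5 314.9] [578.3  13.    4. ]
holder_axis 0.65 [299.   99.5] [517.8 297.7  36. ]
holder_deck 0.82 [298.9 104.7] [517.2 292.2  30. ]
```

View pics/wrist2.png

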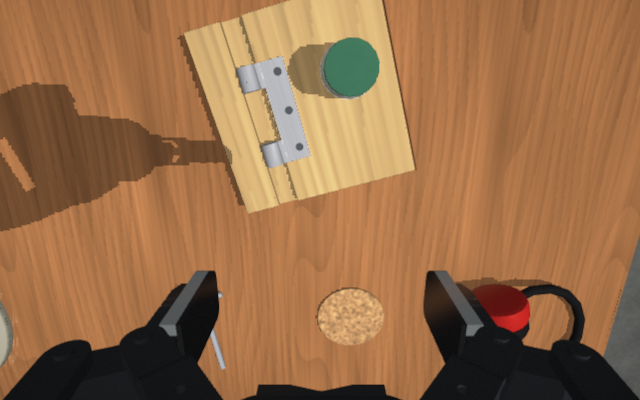

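The holder is rotated roughly 15–20°, with corners near (184,33), (248,212) and (415,169). The jar lid is at (350,67), the knuckles at (250,77) and (274,155), and the mat at (350,317).

```bash
cat >> h.py <<'E'
from scipy.optimize import least_squares
def holder_fit(c,pts,x0):  # pts: list of (model xyz rel. holder_axis, pixel)
    M=np.array([p[0] for p in pts],float); P=np.array([p[1] for p in pts],float)
    def W(v):
        s,k=np.sin(v[2]),np.cos(v[2]); return np.c_[v[0]+k*M[:,0]-s*M[:,1],v[1]+s*M[:,0]+k*M[:,1],32+M[:,2]]
    f=lambda v:(proj(c,W(v))-P).ravel()
    r=least_squares(f,x0,x_scale=[10,10,.1],loss="soft_l1"); return r.x,np.abs(r.fun).reshape(-1,2)
E
python3 - <<'E'
from h import *
np.set_printoptions(precision=2,suppress=True)
c=cam("wrist");im=cv2.imread("pics/wrist2.png")
hsv=cv2.cvtColor(im,cv2.COLOR_BGR2HSV); m=cv2.inRange(hsv,(70,100,30),(95,255,255)); m[140:]=0
cnt=max(cv2.findContours(m,0,2)[0],key=cv2.contourArea); e=cv2.fitEllipse(cnt); print(e, plane(c,e[0],96))
q=plane(c,cnt[:,0],96); print(cv2.minEnclosingCircle(q[:,:2].astype(np.float32)))
mk=outline_of("wrist","mat_top")[0]["pixels"].astype(np.uint8)
cnt=max(cv2.findContours(mk,0,2)[0],key=cv2.contourArea); print(cv2.minEnclosingCircle(plane(c,cnt[:,0],4)[:,:2].astype(np.float32)))
v,r=holder_fit(c,[((-50,100,-2),(184,34)),((-50,-100,-2),(248,212)),((150,-100,-2),(415,169))],[520,290,.3]); print(v,r)
cv2.imwrite("pics/w2c.png",cv2.resize(im[0:240,160:440],(800,686))[:600])
print(cam("wrist")[0]["fx"])
E
```

```text
((351.18975830078125, 66.68284606933594), (53.03300476074219, 56.74791717529297), 13.472078323364258) [[567.01 325.72  96.  ]]
((567.0680541992188, 325.1080017089844), 23.272924423217773)
((580.0574340820312, 9.701371192932129), 46.17898941040039)
[477.51 278.19   0.27] [[1.15 1.43]
 [0.03 2.03]
 [1.8  0.41]]
357.6673814850094
```

View pics/w2c.png

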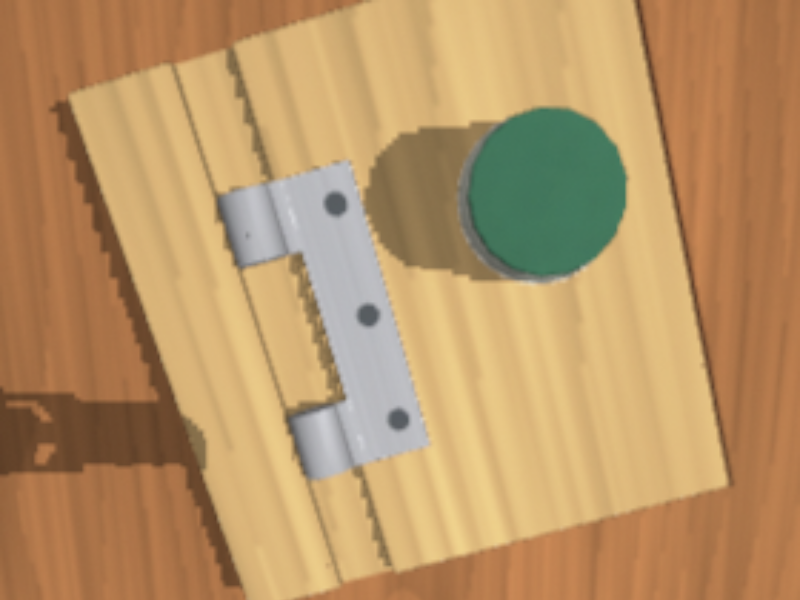

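Emit:
apply_moves --steps '[{"tx": 0.11,"ty": 0.03,"tz": 0.0,"spin": 0},{"tx": 0.192,"ty": 0.054,"tz": 0.06,"spin": 0},{"tx": 0.192,"ty": 0.054,"tz": 0.17,"spin": 0},{"tx": 0.192,"ty": 0.054,"tz": 0.28,"spin": 0},{"tx": 0.192,"ty": 0.054,"tz": 0.38,"spin": 0},{"tx": 0.192,"ty": 0.054,"tz": 0.45,"spin": 0},{"tx": 0.192,"ty": 0.054,"tz": 0.452,"spin": 0}]'

```text
time: 3.98
position: [565.4, 324.7, 51.9]
tcp_rot: [-3.136, 0.003, 1.57]
force: [-1.0, 0.6, -0.9]
finger_gap: 85.5
grip_force: 0.0
```

Emit:
apply_moves --steps '[{"tx": 0,"ty": 0,"tz": 0,"spin": 0},{"tx": 0,"ty": 0,"tz": 0,"spin": 0},{"tx": 0,"ty": 0,"tz": 0,"spin": 0},{"tx": 0,"ty": 0,"tz": 0,"spin": 0},{"tx": 0,"ty": 0,"tz": 0,"spin": 0},{"tx": 0,"ty": 0,"tz": 0,"spin": 0}]' --claw 40

```text
time: 4.72
position: [568.6, 326.7, 58.9]
tcp_rot: [3.136, -0.002, 1.571]
force: [0.0, -0.3, 5.6]
finger_gap: 50.1
grip_force: 62.2
```

The gap reads 50 mm and there is an upward force, so I'm probably gripping at the lid shoulder. I'll regrasp lower.

Emit:
apply_moves --steps '[{"tx": 0,"ty": 0,"tz": 0,"spin": 0},{"tx": 0,"ty": 0,"tz": 0,"spin": 0},{"tx": 0,"ty": 0,"tz": 0.014,"spin": 0},{"tx": 0,"ty": 0,"tz": 0.028,"spin": 0},{"tx": 0,"ty": 0,"tz": 0.028,"spin": 0}]' --claw 75

```text
time: 5.35
position: [566.4, 325.7, 39.8]
tcp_rot: [-3.139, 0.001, 1.571]
force: [-0.5, -0.5, -0.0]
finger_gap: 74.8
grip_force: 0.0
```

Emit:
apply_moves --steps '[{"tx": 0,"ty": 0,"tz": 0,"spin": 0},{"tx": 0,"ty": 0,"tz": 0,"spin": 0},{"tx": 0,"ty": 0,"tz": 0,"spin": 0},{"tx": 0,"ty": 0,"tz": 0,"spin": 0},{"tx": 0,"ty": 0,"tz": 0,"spin": 0},{"tx": 0,"ty": 0,"tz": 0,"spin": 0}]' --claw 45

```text
time: 6.1
position: [567.4, 326.2, 41.9]
tcp_rot: [3.14, -0.001, 1.571]
force: [0.2, 0.4, 5.3]
finger_gap: 51.8
grip_force: 64.0
```

```bash
python3 - <<'E'
from h import *
c,im=snap("side","side1.png"); cv2.imwrite("pics/side1c.png",cv2.resize(im[80:230,130:330,::-1],(800,600)))
E
```

```text
(no output)
```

View pics/side1c.png

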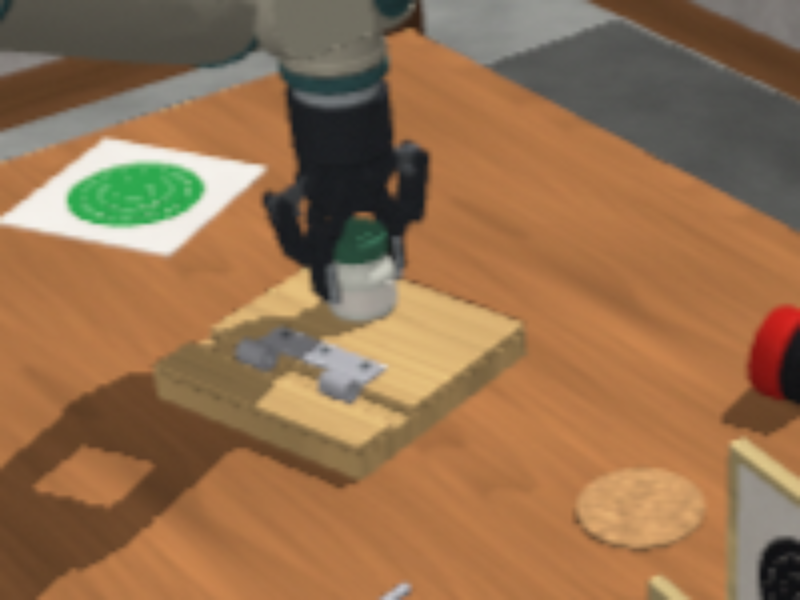

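The jar is gripped squarely on its body and is still upright. Carry it to the mat.

Emit:
apply_moves --steps '[{"tx": 0,"ty": 0,"tz": -0.06,"spin": 0},{"tx": 0,"ty": 0,"tz": -0.13,"spin": 0},{"tx": -0.09,"ty": 0.004,"tz": -0.15,"spin": 0},{"tx": -0.2,"ty": 0.008,"tz": -0.15,"spin": 0},{"tx": -0.31,"ty": 0.012,"tz": -0.15,"spin": 0},{"tx": -0.42,"ty": 0.018,"tz": -0.15,"spin": 0},{"tx": -0.52,"ty": 0.022,"tz": -0.15,"spin": 0},{"tx": -0.6,"ty": 0.026,"tz": -0.15,"spin": 0},{"tx": -0.632,"ty": 0.026,"tz": -0.13,"spin": 0},{"tx": -0.632,"ty": 0.026,"tz": -0.08,"spin": 0},{"tx": -0.632,"ty": 0.026,"tz": -0.03,"spin": 0},{"tx": -0.632,"ty": 0.026,"tz": 0.01,"spin": 0}]'

```text
time: 7.65
position: [578.9, 10.7, 33.8]
tcp_rot: [-3.139, -0.0, 1.572]
force: [-0.2, -0.4, -1.8]
finger_gap: 51.6
grip_force: 63.4
```

Emit:
apply_moves --steps '[{"tx": 0,"ty": 0,"tz": 0.01,"spin": 0},{"tx": 0,"ty": 0,"tz": 0.025,"spin": 0},{"tx": 0,"ty": 0,"tz": 0.036,"spin": 0},{"tx": 0,"ty": 0,"tz": 0.04,"spin": 0},{"tx": 0,"ty": 0,"tz": 0.04,"spin": 0}]'

```text
time: 8.28
position: [580.2, 10.0, 16.5]
tcp_rot: [3.141, -0.0, 1.571]
force: [0.1, -0.7, -1.0]
finger_gap: 51.8
grip_force: 63.3
```

Emit:
apply_moves --steps '[{"tx": 0,"ty": 0,"tz": 0,"spin": 0},{"tx": 0,"ty": 0,"tz": 0,"spin": 0},{"tx": 0,"ty": 0,"tz": 0,"spin": 0},{"tx": 0,"ty": 0,"tz": -0.01,"spin": 0},{"tx": 0,"ty": 0,"tz": -0.06,"spin": 0},{"tx": 0,"ty": 0,"tz": -0.16,"spin": 0},{"tx": 0,"ty": 0,"tz": -0.28,"spin": 0},{"tx": -0.08,"ty": 0,"tz": -0.4,"spin": 0},{"tx": -0.16,"ty": -0.05,"tz": -0.48,"spin": 0},{"tx": -0.22,"ty": -0.1,"tz": -0.52,"spin": 0},{"tx": -0.24,"ty": -0.12,"tz": -0.52,"spin": 0},{"tx": -0.24,"ty": -0.12,"tz": -0.52,"spin": 0}]' --claw 78

```text
time: 9.78
position: [519.6, -110.1, 275.7]
tcp_rot: [-3.141, -0.0, 1.57]
force: [0.1, 0.6, 0.6]
finger_gap: 78.3
grip_force: 0.0
```

```bash
python3 - <<'E'
from h import *
np.set_printoptions(precision=1,suppress=True)
c,im=snap("wrist","wrist3.png")
print(-c[1].T@c[2],sensors.get_obs()["position"])
for k,z in dict(jar_center=37,mat_top=4,board_center=190,board_knuckle=26,rack=60,small_board_center=125).items():
    r=outline_of("wrist",k)
    for q in r[:2]: print(k,round(q["score"],2),np.array(q["centre"]),plane(c,q["centre"],z)[0])
E
```

```text
[520.1 -30.6 418. ] [ 519.9 -109.4  275.1]
mat_top 0.92 [361.1  68.3] [563.9 -10.4   4. ]
board_center 0.85 [300.2 296.6] [ 504.8 -175.8  190. ]
board_center 0.7 [359.   69.7] [543.  -20.2 190. ]
board_knuckle 0.7 [300.3 292.2] [ 494.  -273.8   26. ]
rack 0.56 [278.  254.5] [ 472.6 -205.2   60. ]
small_board_center 0.6 [240.  295.5] [ 443.9 -215.8  125. ]
small_board_center 0.57 [577.9 121.4] [726.1 -56.4 125. ]
```

View pics/wrist3.png

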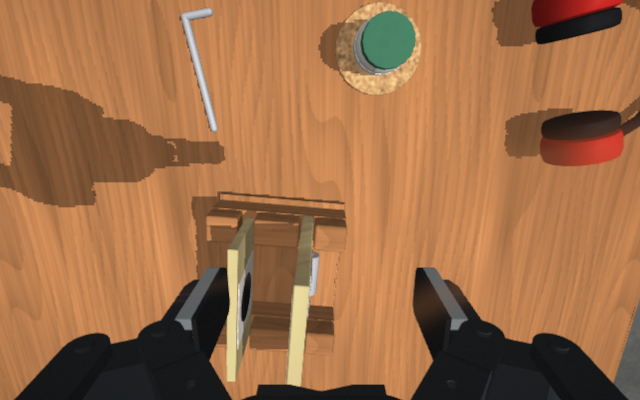

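The jar stands upright on the mat, with its lid at (388,40) over the mat at (378,48). The board's top edge starts near (300,285) and runs under the gripper. I'll move over the board to see the whole edge.

Emit:
apply_moves --steps '[{"tx": -0.08,"ty": -0.01,"tz": -0.06,"spin": 0},{"tx": -0.18,"ty": -0.02,"tz": -0.11,"spin": 0},{"tx": -0.28,"ty": -0.03,"tz": -0.11,"spin": 0},{"tx": -0.34,"ty": -0.03,"tz": -0.11,"spin": 0},{"tx": -0.34,"ty": -0.03,"tz": -0.11,"spin": 0},{"tx": -0.34,"ty": -0.03,"tz": -0.11,"spin": 0}]' --claw 60

```text
time: 10.88
position: [505.3, -279.2, 331.1]
tcp_rot: [-3.141, -0.001, 1.571]
force: [0.4, 0.4, -0.2]
finger_gap: 59.9
grip_force: 0.0
```

```bash
python3 - <<'E'
from h import *
np.set_printoptions(precision=1,suppress=True)
c,im=snap("wrist","wrist4.png")
print(-c[1].T@c[2],sensors.get_obs()["position"])
print([(round(q["score"],2),plane(c,q["centre"],190)[0]) for q in outline_of("wrist","board_center")[:2]])
E
```

```text
[ 505.6 -199.8  473.4] [ 505.3 -278.9  331.4]
[(0.56, array([ 500.4, -234.1,  190. ]))]
```

View pics/wrist4.png

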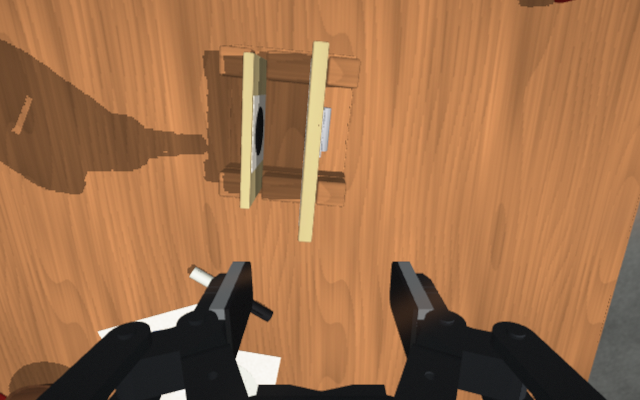

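The board's top edge is fully visible, from about (321,43) to (305,241). Its hinge leaf, at (325,130), faces +x.

```bash
python3 - <<'E'
from h import *
np.set_printoptions(precision=3,suppress=True)
c=cam("wrist");im=cv2.imread("pics/wrist4.png").astype(np.uint8)
col=np.median(im[60:220,:][:, :].reshape(160,640,3)[[10,80,140],[319,312,307]],axis=0); print(col)
m=(np.abs(im.astype(int)-col).max(2)<28).astype(np.uint8); m[:, :285]=0; m[:,345:]=0; m[260:]=0
m=cv2.morphologyEx(m,cv2.MORPH_OPEN,np.ones((3,3)))
n,l,s,_=cv2.connectedComponentsWithStats(m); k=1+s[1:,4].argmax(); print(s[k])
ys,xs=np.nonzero(l==k); P=plane(c,np.c_[xs,ys],190)[:,:2].astype(np.float32)
r=cv2.minAreaRect(P); print(r, P.mean(0), cv2.boxPoints(r))
d=np.linalg.svd(P-P.mean(0),full_matrices=False)[2][0]; print("dir",np.arctan2(d[0],d[1]))
print(sensors.get_obs()["joint_pos"])
E
```

```text
[153. 213. 230.]
[ 299   42   30  200 2653]
((498.9266052246094, -246.25509643554688), (158.04771423339844, 10.598146438598633), 84.84300231933594) [ 499.481 -239.429] [[ 486.546 -324.483]
 [ 497.101 -325.435]
 [ 511.307 -168.027]
 [ 500.752 -167.075]]
dir -3.0516186
[-0.568  0.205  1.036  0.     1.9   -0.57 ]
```

Emit:
apply_moves --steps '[{"tx": 0.066,"ty": -0.012,"tz": 0.08,"spin": 0.057},{"tx": 0.066,"ty": -0.012,"tz": 0.17,"spin": 0.057},{"tx": 0.066,"ty": -0.012,"tz": 0.25,"spin": 0.057},{"tx": 0.066,"ty": -0.012,"tz": 0.31,"spin": 0.057},{"tx": 0.066,"ty": -0.012,"tz": 0.35,"spin": 0.057},{"tx": 0.066,"ty": -0.012,"tz": 0.353,"spin": 0.057},{"tx": 0.066,"ty": -0.012,"tz": 0.353,"spin": 0.057}]'

```text
time: 11.85
position: [499.5, -246.7, 156.0]
tcp_rot: [3.14, 0.001, 1.482]
force: [-0.1, 0.2, 0.2]
finger_gap: 59.9
grip_force: 0.0
```

Emit:
apply_moves --steps '[{"tx": 0,"ty": 0,"tz": 0,"spin": 0},{"tx": 0,"ty": 0,"tz": 0,"spin": 0},{"tx": 0,"ty": 0,"tz": 0,"spin": 0},{"tx": 0,"ty": 0,"tz": 0,"spin": 0},{"tx": 0,"ty": 0,"tz": 0,"spin": 0},{"tx": 0,"ty": 0,"tz": 0,"spin": 0},{"tx": 0,"ty": 0,"tz": 0,"spin": 0},{"tx": 0,"ty": 0,"tz": 0,"spin": 0}]' --claw 0

```text
time: 12.85
position: [499.3, -247.2, 155.5]
tcp_rot: [3.14, 0.001, 1.481]
force: [-0.3, 1.1, 5.6]
finger_gap: 11.0
grip_force: 59.5
```

Board gripped (gap 11 mm, 60 N). Lift straight out, then carry it to a viewing pose beside the holder.

Emit:
apply_moves --steps '[{"tx": 0,"ty": 0,"tz": -0.02,"spin": 0},{"tx": 0,"ty": 0,"tz": -0.06,"spin": 0},{"tx": 0,"ty": 0,"tz": -0.11,"spin": 0},{"tx": 0,"ty": 0,"tz": -0.16,"spin": 0},{"tx": 0,"ty": 0,"tz": -0.21,"spin": 0},{"tx": 0,"ty": 0,"tz": -0.25,"spin": 0},{"tx": 0,"ty": 0,"tz": -0.27,"spin": 0},{"tx": 0,"ty": 0,"tz": -0.27,"spin": 0}]'

```text
time: 13.85
position: [499.0, -247.0, 289.6]
tcp_rot: [-3.141, -0.0, 1.481]
force: [-0.3, 0.0, -4.5]
finger_gap: 10.7
grip_force: 58.6
```

Emit:
apply_moves --steps '[{"tx": 0.04,"ty": 0.0,"tz": 0,"spin": -0.02},{"tx": 0.11,"ty": 0.01,"tz": 0,"spin": -0.04},{"tx": 0.2,"ty": 0.015,"tz": 0,"spin": -0.06},{"tx": 0.3,"ty": 0.02,"tz": 0,"spin": -0.08},{"tx": 0.4,"ty": 0.025,"tz": 0,"spin": -0.11},{"tx": 0.5,"ty": 0.03,"tz": 0,"spin": -0.14},{"tx": 0.6,"ty": 0.035,"tz": 0,"spin": -0.17},{"tx": 0.7,"ty": 0.04,"tz": 0,"spin": -0.2},{"tx": 0.8,"ty": 0.045,"tz": 0,"spin": -0.22},{"tx": 0.9,"ty": 0.05,"tz": 0,"spin": -0.229},{"tx": 0.96,"ty": 0.054,"tz": 0,"spin": -0.229},{"tx": 0.988,"ty": 0.054,"tz": 0,"spin": -0.229}]'

```text
time: 15.35
position: [569.1, 244.8, 288.3]
tcp_rot: [-3.139, -0.0, 1.844]
force: [-0.1, -0.3, -3.9]
finger_gap: 11.3
grip_force: 58.6
```

Emit:
apply_moves --steps '[{"tx": 0,"ty": 0,"tz": 0,"spin": 0},{"tx": 0,"ty": 0,"tz": 0,"spin": 0},{"tx": 0,"ty": 0,"tz": 0,"spin": 0}]'

```text
time: 15.72
position: [570.2, 241.5, 290.1]
tcp_rot: [3.141, 0.0, 1.839]
force: [-0.5, 0.1, -3.7]
finger_gap: 11.5
grip_force: 58.6
```

```bash
python3 - <<'E'
from h import *
np.set_printoptions(precision=1,suppress=True)
c,im=snap("wrist","wrist5.png")
o=sensors.get_obs();print(o["position"],np.array(o["tcp_rot"]),o["grip_force"],o["finger_gap"])
cv2.imwrite("pics/w5c.png",cv2.resize(im[:,:,::-1],(800,500)))
E
```

```text
[570.2 241.6 290.1] [3.1 0.  1.8] 58.64215672016144 11.15108325086253
```

View pics/w5c.png

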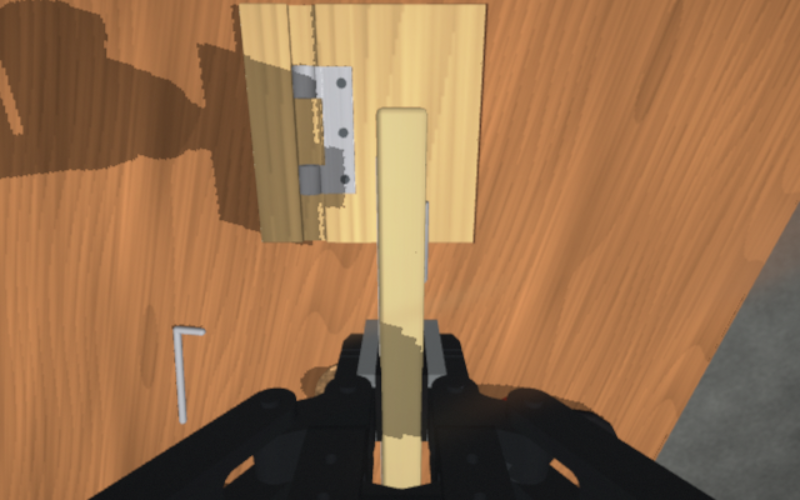

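The whole deck is visible in full-resolution pixels: corners near (190,3), (390,3), (379,194), (210,193), and leaf corners (282,54), (283,154). I'll refine these and fit the holder pose.

```bash
python3 - <<'E'
from h import *
np.set_printoptions(precision=2,suppress=True)
c=cam("wrist");im=cv2.imread("pics/wrist5.png"); g=cv2.cvtColor(im,cv2.COLOR_BGR2GRAY)
p=np.float32([[190,4],[389,4],[379,194],[210,193],[282,54],[283,154]]).reshape(-1,1,2)
q=cv2.cornerSubPix(g,p.copy(),(4,4),(-1,-1),(3,50,.01))[:,0]; print(q)
M=[(-50,100,-2),(150,100,-2),(150,-100,-2),(-50,-100,-2),(40,53,3),(40,-53,3)]
pts=list(zip(M,q))
for name,s in (("all",pts),("deck",pts[:4])):
    v,r=holder_fit(c,s,[477,278,.27]); print(name,v); print(r)
v,_=holder_fit(c,pts,[477,278,.27])
o=sensors.get_obs(); yaw=o["tcp_rot"][2]; print(o["position"],yaw-np.pi/2)
def tgt(v):
    k,s=np.cos(v[2]),np.sin(v[2]); T=np.array([v[0]-7.5*k,v[1]-7.5*s]); d=T-o["position"][:2]
    return T,"tx %.4f ty %.4f spin %.4f"%((np.cos(yaw)*d[0]+np.sin(yaw)*d[1])/500,(np.sin(yaw)*d[0]-np.cos(yaw)*d[1])/500,-(v[2]-(yaw-np.pi/2))/(np.pi/2))
print(tgt(v))
# overlay, lines of model
k,s=np.cos(v[2]),np.sin(v[2])
def P(m): return proj(c,[v[0]+k*m[0]-s*m[1],v[1]+s*m[0]+k*m[1],32+m[2]])[0]
for a,b in [((-50,-100,-2),(-50,100,-2)),((150,-100,-2),(150,100,-2)),((-50,-100,-2),(150,-100,-2)),((40,-53,3),(40,53,3)),((0,-53,10),(0,-28,10)),((0,28,10),(0,53,10)),((-11,-100,-2),(-11,100,-2)),((11,-100,-2),(11,100,-2))]:
    cv2.line(im,*[tuple(int(round(x*8)) for x in P(z)) for z in (a,b)],(0,0,255),1,cv2.LINE_8,3)
cv2.imwrite("pics/w5o.png",cv2.resize(im[0:210,180:400],None,fx=2.8,fy=2.8,interpolation=cv2.INTER_NEAREST))
E
```

```text
[[190.35   3.4 ]
 [388.3    3.33]
 [377.85 193.38]
 [209.84 193.85]
 [281.35  53.45]
 [284.96 154.57]]
all [476.99 278.47   0.27]
[[0.52 0.55]
 [1.54 0.71]
 [2.04 1.05]
 [0.5  0.84]
 [0.34 0.34]
 [0.57 0.98]]
deck [476.38 278.19   0.27]
[[1.11 0.46]
 [0.92 0.49]
 [1.42 1.21]
 [1.1  0.91]]
[570.21 241.63 290.14] 0.26880621387333337
(array([469.76, 276.48]), 'tx 0.1206 ty -0.1752 spin -0.0003')
```

View pics/w5o.png

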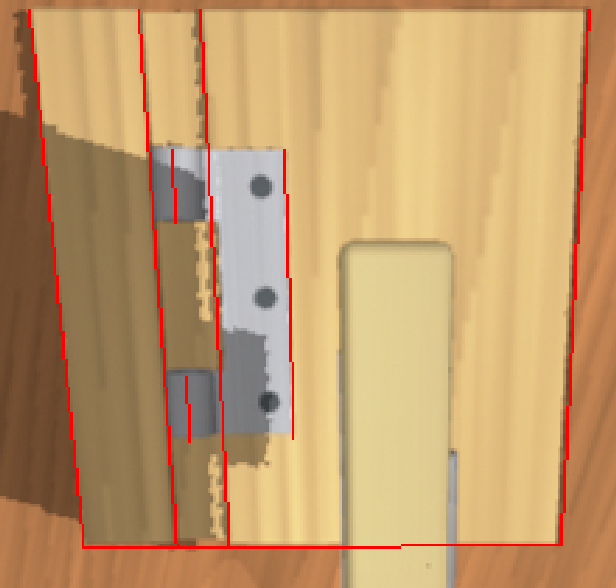

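The fit is within 1–2 px. Move over the groove at a hover height.

Emit:
apply_moves --steps '[{"tx": 0.03,"ty": -0.04,"tz": 0,"spin": 0},{"tx": 0.06,"ty": -0.09,"tz": 0,"spin": 0},{"tx": 0.09,"ty": -0.14,"tz": 0,"spin": 0},{"tx": 0.119,"ty": -0.175,"tz": 0.03,"spin": 0},{"tx": 0.119,"ty": -0.175,"tz": 0.08,"spin": 0},{"tx": 0.119,"ty": -0.175,"tz": 0.13,"spin": 0},{"tx": 0.119,"ty": -0.175,"tz": 0.17,"spin": 0},{"tx": 0.119,"ty": -0.175,"tz": 0.18,"spin": 0},{"tx": 0.119,"ty": -0.175,"tz": 0.18,"spin": 0},{"tx": 0.119,"ty": -0.175,"tz": 0.18,"spin": 0}]'

```text
time: 17.02
position: [470.4, 276.7, 201.2]
tcp_rot: [3.139, -0.0, 1.841]
force: [-0.1, -1.2, -4.0]
finger_gap: 11.3
grip_force: 59.4
```

```bash
python3 - <<'E'
from h import *
np.set_printoptions(precision=2,suppress=True)
o=sensors.get_obs();print(o["position"],np.array(o["tcp_rot"]),o["force"],o["moment"])
yaw=o["tcp_rot"][2]-np.pi/2;T=np.array(o["position"])
c,im=snap("scene","scene6.png")
ax=np.array([477,278.5,32.]);k,s=np.cos(.27),np.sin(.27); ey=np.array([-s,k,0])
print("fixed knuckle ends px", proj(c,[ax+ey*y for y in(-53,-28,28,53)]))
kn=T+np.array([7.5*np.cos(yaw),7.5*np.sin(yaw),-129.5]); print("board knuckle ends px",proj(c,[kn+ey*y for y in(-26,26)]))
x,y=proj(c,ax+[0,0,30])[0].astype(int);print(x,y)
cv2.imwrite("pics/s6c.png",cv2.resize(im[y-60:y+50,x-70:x+76,::-1],None,fx=5.4,fy=5.4,interpolation=cv2.INTER_CUBIC))
E
```

```text
[470.36 276.72 201.16] [ 3.14 -0.    1.84] [-0.15 -1.21 -3.99] [-0.03  0.   -0.02]
fixed knuckle ends px [[406.9  173.73]
 [411.97 171.47]
 [423.01 166.53]
 [427.81 164.38]]
board knuckle ends px [[413.83 161.39]
 [424.23 156.9 ]]
418 161
```

View pics/s6c.png

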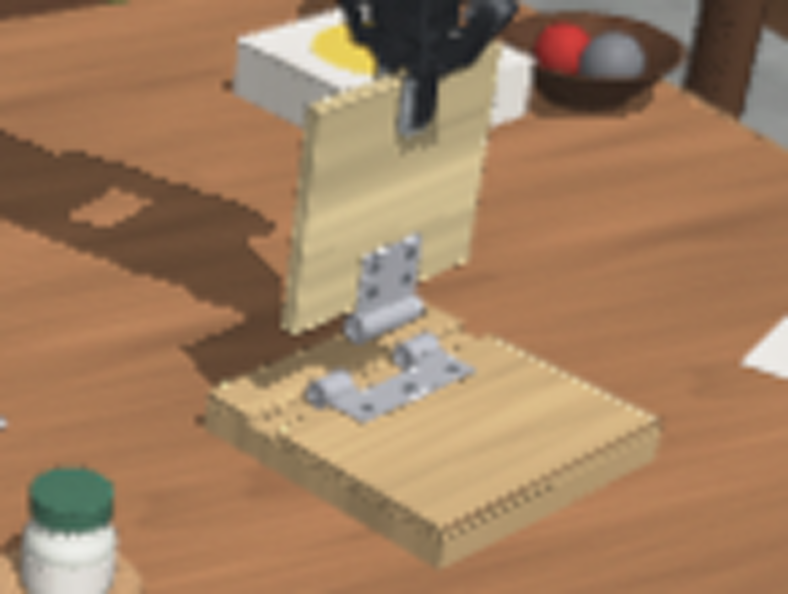

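The board hangs upright above the hinge, leaf toward the deck, and the jar is still standing. I've used up the pictures, so I'll descend by force and position readings.

Emit:
apply_moves --steps '[{"tx": 0,"ty": 0,"tz": 0.01,"spin": 0},{"tx": 0,"ty": 0,"tz": 0.02,"spin": 0},{"tx": 0,"ty": 0,"tz": 0.028,"spin": 0},{"tx": 0,"ty": 0,"tz": 0.028,"spin": 0},{"tx": 0,"ty": 0,"tz": 0.028,"spin": 0},{"tx": 0,"ty": 0,"tz": 0.028,"spin": 0}]'

```text
time: 17.82
position: [470.0, 276.7, 186.0]
tcp_rot: [3.141, -0.0, 1.841]
force: [-0.4, 0.2, -5.1]
finger_gap: 11.2
grip_force: 59.4
```

Emit:
apply_moves --steps '[{"tx": -0.001,"ty": 0,"tz": 0.004,"spin": 0},{"tx": -0.001,"ty": 0,"tz": 0.008,"spin": 0},{"tx": -0.001,"ty": 0,"tz": 0.012,"spin": 0},{"tx": -0.001,"ty": 0,"tz": 0.016,"spin": 0},{"tx": -0.001,"ty": 0,"tz": 0.016,"spin": 0}]'

```text
time: 18.45
position: [469.9, 276.1, 177.6]
tcp_rot: [-3.141, 0.0, 1.841]
force: [-0.3, -0.2, -3.7]
finger_gap: 11.1
grip_force: 59.4
```

Already between the fixed knuckles with no contact. Continue down.

Emit:
apply_moves --steps '[{"tx": 0,"ty": 0,"tz": 0.006,"spin": 0},{"tx": 0,"ty": 0,"tz": 0.012,"spin": 0},{"tx": 0,"ty": 0,"tz": 0.017,"spin": 0},{"tx": 0,"ty": 0,"tz": 0.021,"spin": 0},{"tx": 0,"ty": 0,"tz": 0.021,"spin": 0}]'

```text
time: 19.08
position: [469.9, 276.1, 167.1]
tcp_rot: [-3.141, 0.0, 1.841]
force: [0.1, -0.1, -3.9]
finger_gap: 11.1
grip_force: 59.4
```

Emit:
apply_moves --steps '[{"tx": 0,"ty": 0,"tz": 0.004,"spin": 0},{"tx": 0,"ty": 0,"tz": 0.008,"spin": 0},{"tx": 0,"ty": 0,"tz": 0.01,"spin": 0},{"tx": 0,"ty": 0,"tz": 0.011,"spin": 0},{"tx": 0,"ty": 0,"tz": 0.011,"spin": 0},{"tx": 0,"ty": 0,"tz": 0.011,"spin": 0}]'

```text
time: 19.82
position: [470.1, 276.2, 161.9]
tcp_rot: [3.141, 0.0, 1.841]
force: [-0.3, 1.1, -4.6]
finger_gap: 11.5
grip_force: 59.4
```

Emit:
apply_moves --steps '[{"tx": 0,"ty": 0,"tz": 0.001,"spin": 0},{"tx": 0,"ty": 0,"tz": 0.002,"spin": 0},{"tx": 0,"ty": 0,"tz": 0.003,"spin": 0},{"tx": 0,"ty": 0,"tz": 0.003,"spin": 0},{"tx": 0,"ty": 0,"tz": 0.003,"spin": 0}]'

```text
time: 20.45
position: [470.3, 276.3, 161.5]
tcp_rot: [3.14, -0.0, 1.841]
force: [-1.9, -1.6, 6.5]
finger_gap: 11.3
grip_force: 60.8
```

Emit:
apply_moves --steps '[{"tx": 0,"ty": 0,"tz": 0.001,"spin": 0},{"tx": 0,"ty": 0,"tz": 0.002,"spin": 0},{"tx": 0,"ty": 0,"tz": 0.002,"spin": 0},{"tx": 0,"ty": 0,"tz": 0.002,"spin": 0}]'

```text
time: 20.95
position: [470.5, 276.4, 161.4]
tcp_rot: [3.139, -0.0, 1.841]
force: [-3.5, -0.4, 9.6]
finger_gap: 11.0
grip_force: 61.4
```

```bash
python3 - <<'E'
from h import *
np.set_printoptions(precision=2,suppress=True)
for n in("scene","side"):
    c,im=snap(n,n+"7.png")
    for k,z in dict(jar_center=37,board_knuckle=32,board_center=121).items():
        r=find_in(n,k)
        if r: print(n,k,round(r[0]["score"],2),plane(c,r[0]["centre"],z)[0])
o=sensors.get_obs();print(o["position"],np.array(o["tcp_rot"]),o["force"],o["moment"],o["grip_force"],o["joint_velocities"])
E
```

```text
scene jar_center 0.95 [581.06   6.45  37.  ]
scene board_knuckle 0.71 [331.02 366.77  32.  ]
scene board_center 0.8 [478.39 264.28 121.  ]
side jar_center 0.81 [571.42  11.93  37.  ]
side board_knuckle 0.77 [549.04 416.19  32.  ]
side board_center 0.79 [482.81 280.44 121.  ]
[470.45 276.37 161.41] [ 3.14 -0.    1.84] [-3.36 -1.2  10.36] [-0.49  0.98  0.01] 61.370229721069336 [-0. -0. -0.  0.  0.  0.]
```

The board is bedded on the groove floor: it stopped at the predicted height, the side load is small, and the arm is at rest. Both cameras put the jar on the mat. Handing in.

```bash
python3 -c "
from cell import ctrl; print(ctrl.sign_off())"
```

```text
the job is handed in; nothing more can be done
None
```

I handed the job in at about 21 s; `sign_off` returned no verdict, but by my readings the jar stands on the cork mat and the gripped board's knuckle is bedded in the groove at the expected height (I viewed 11 pictures, one over the limit of 10).

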